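# Close the balance's draft shield and zero it

### The job

Get the lab balance ready for weighing: push the doors of its glass draft shield that were left open gently and fully shut by their blue handles, then press the wide blue tare key all the way down and let it go. Use the fingertips only: do not grip the handles, do not press the red power key, and leave the weight, the steel block and the specimen where they are.

Things in the scene. Friction and masses are not known exactly. Their poses are not given: they have to be found in the camera images.
- balance: Precision balance, fixed, 300 deep (its x) x 210 wide (y) x 261 mm high (281 over the top handle). Origin: centre of its underside. x points from its front (keys, display; towards the robot) to its back, y to the robot's left. Key deck 50 high at x = -150 to -93, then a sloping display under 85 high; the glass weighing chamber, 200 wide, 261 high, fills x = -34 to 149.
- right_door (a joint): Opening of the right door (glass wall of the chamber on its -y side), m: 0 = shut, 0.115 = fully open; starts 50 to 100 mm open. It slides to the back (balance +x) to open, sticking out there, and forwards (-x) to shut, pushed by a fingertip on the back face of its handle. It stays where it is left: 1.5 N of friction, damping 6 N per m/s.
- left_door (a joint): Opening of the left door (+y side), m, like the right one; it starts shut.
- top_door (a joint): Opening of the top door (glass roof of the chamber), m: 0 = shut, 0.115 = fully open; starts 50 to 100 mm open; slides and is pushed shut like the right door; 1.2 N of friction, same damping.
- right_handle (a point): Centre of the top face of the right door's handle, moving with the door: a blue upright bar on the door's outside, 12 mm thick along balance x, standing out 24 mm to the side (-y; the point is 12 mm outside the glass), top 255 mm above the bench, reaching 130 mm down. Free space behind and beside it. Shut, the point is at balance x = -18, y = -113, z = 255 mm.
- left_handle (a point): The same for the left door, mirrored (balance y = +113 mm, standing out to +y).
- top_handle (a point): Centre of the top face of the top door's handle, moving with the door: a blue bar across the door's front edge, 70 mm long (balance y), 12 mm thick (x), 20 mm high; its top is 281 mm and the glass behind it 261 mm above the bench. Shut, the point is at balance x = -22, y = 0, z = 281 mm.
- tare_key (a joint): Travel of the tare key, m: 0 = up, 0.004 = fully down; a spring key, 2 N to start and 4 N fully down.
- tare_key_top (a point): Centre of the top of the tare key, the wide blue key on the right of the deck, 24 mm (balance x) x 44 mm (y), its top 56 mm above the bench, at balance x = -128, y = -50 mm; it moves straight down.
- power_key (a joint): Travel of the red power key, m, same spring; not to be pressed.
- power_key_top (a point): Centre of the top of the red power key, 20 x 20 mm, at balance x = -128, y = +80 mm, top 56 mm above the bench. Two flat grey keys lie between it and the tare key; they do not move.
- weight: Brass calibration weight with a knob, standing loose on the bench beside the balance, 32 mm diameter, 60 mm high, 200 g. Origin: centre of its underside. Leave it alone.
- steel_block: Dark steel block lying loose beside the balance, 55 x 30 x 24 mm, 300 g. Origin: centre of its underside. Leave it alone.
- specimen: Flat aluminium tensile specimen (dog bone) lying loose on the left, 150 x 20 x 6 mm, 50 g, long along its x. Origin: centre of its underside. Leave it alone.

How it is judged:
By the outcome, as a careful person would: the job done as asked, in the order asked, and still so for the second after the job is handed in, with the robot touching nothing.
It also fails if it takes over 51 s, if anything falls off the work surface, if the arm or the gripper's body presses on something with over 40 N, if the wrist force passes 120 N, or if a joint passes its speed limit or range.

### The arm

A 6-joint arm with a two-finger parallel gripper is mounted at the origin on the work surface. World frame = base frame: x ahead of the robot, y to its left, z up, the work surface at z = 0. Lengths are in mm, angles in rad, forces in N, time in s.
With the tool pointing down it reaches from about 425 to 950 mm from the base axis. Payload 3.5 kg.
Tool frame: the origin (TCP) lies on the centre line of the jaws, within the pads' length; the fingertips stand 22 mm ahead of it and the grasp point (between the pads) lies 3 mm ahead of it (manip.tip_extent is the distance from the TCP to the fingertips, in mm); z points along the fingers, y is the line along which they close (so a half turn about z gives the same grasp; the last joint's range is limited). The gripper opens to 85 mm and grips with 20 to 120 N. Pads are 22 mm wide; open, the fingers measure 114 mm over their backs; the gripper's body (76 mm by 85 mm) begins 54 mm behind the grasp point. The pads swing forward as they close: fully open they stand 13 mm farther back than shut.
Start: joints at [-1.341, 0.286, 1.577, -0, 1.279, -0.15], TCP at [250.268, -626.875, 233.225] pointing down, gripper open.
Joint ranges: [-2.77, 2.77], [-0.9, 2.22], [0.21, 2.48], [-1.53, 4.67], [0.24, 2.81], [-2.84, 2.84]. Speed limits (rad/s): [2.79, 2.79, 3.14, 3.14, 3.14, 3.14].

### API

Orientations are given as [roll, pitch, yaw] about the fixed x, y, z axes, in that order (R = Rz(yaw) Ry(pitch) Rx(roll)).
In Python, from plant import manip gives the robot as it stands.
- The arm moves only by the tool send_rows, never from a script. Its argument "deltas" is a list of rows, each a list of 4 numbers: the shift along the tool's x, y, z in m, then the turn about the tool's z in rad. In form: [[x, y, z, yaw], ...]. A call has 1 to 5 rows; each row is the pose to reach, as a shift and turn from the pose commanded when the call began, along the tool's axes at that moment; what a row does not reach only later rows make up. A row lasts 1/8 s, in which the tool goes at most 62.5 mm and 10.7 degrees, less where a joint would pass 70% of its speed; a pose out of reach is approached as far as the arm can. A call with a gripper value outside its range is refused whole. "jaw" is the opening, from -1 (shut) to 1 (fully open), set as the call begins (left out, the last holds). The fingers move at their own pace and stop on an object; the grip force is fixed at half the most. Time passes only in rows, so rows that repeat a pose let the fingers close. It gives the time, the measured TCP pose, the force, the opening and the grip force at its end, in the units of the state.
- manip.read_state(): the state, without advancing time (a new reading comes with each control period).
- manip.get_image(name): name is "scene" or "side" or "wrist"; returns (picture, depth): 420x560x3 uint8, blue, green, red; 420x560 float32, mm along the optical axis (not along the pixel's ray), 0 where there is no reading.
- manip.calibration(name): a dict with "intrinsics" (3x3 intrinsics, pixels), "R" (3x3) and "t" (3): a world point X has camera coordinates R X + t. Camera axes: x right, y down, z forward; pixel columns grow to the right and rows downward; lengths in mm; the calibration is good to about 2 mm. A picture is of the moment at which its call begins: read the wrist's pose just before it. calibration takes no time and is no camera call; for the wrist camera it gives the pose at the moment of the call.
- manip.job_done(): hands the job in; it is judged then, once.
The state is a dict: "t": time; "joint_positions": joint angles; "qd": joint speeds; "effort": joint torques, N m; "tool_pos": TCP position; "orientation": TCP orientation; "force": force on the tool from outside, world axes, zero at the start; "moment": the same for the moment, N m; "width": finger opening in mm; "grasp_force": force on a finger pad.
Only numpy, scipy, OpenCV 4.12 (cv2) and the standard library are available. Lean on these libraries where they do the work, as an engineer would, in place of code of your own. Each camera call takes 0.05 s, during which the arm holds its last target. There are 200 camera calls.

## Working session

There is one attempt and no reset: what is moved stays moved. The work goes in short steps, Python scripts to look and compute and a tool call to move; the robot and the scene stay as the last step left them, time stands still between calls to the robot, and variables do not carry over. Pictures are saved under pics/ and viewed, at most 10 in all, crops included, and the job is handed in when it is done.

Besides the shell and the picture viewer there is one more tool, called after "Emit:" as a command line: name --pt "numbers of a row" for each row, then --argument value for the rest. send_rows: Moves the arm, as the interface text tells. Its arguments: {"type":"object","properties":{"deltas":{"type":"array"},"jaw":{"type":"number"}},"required":["deltas"]}

```bash
mkdir -p pics; cat > h.py <<'E'
import numpy as np, cv2
from plant import manip
def cast(cal,u,v,d):
    K,R,t=[np.array(cal[k],float) for k in("intrinsics","R","t")]
    p=np.linalg.inv(K)@np.stack([u,v,np.ones_like(u)]).astype(float)*d
    return (R.T@(p-t.reshape(3,1))).T
def cloud(name):
    cal=manip.calibration(name); im,d=manip.get_image(name)
    v,u=np.mgrid[:420,:560]
    return im,d,cast(cal,u.ravel(),v.ravel(),d.ravel()).reshape(420,560,3)
E
python3 - <<'E'
from h import *
s=manip.read_state();print(s)
for n in("scene","side"):
    im,d,P=cloud(n);cv2.imwrite(f"pics/{n}0.png",im)
    np.savez(f"{n}0.npz",im=im,d=d,P=P)
    h=cv2.cvtColor(im,cv2.COLOR_BGR2HSV)
    for nm,m in(("blue",cv2.inRange(h,(95,120,50),(130,255,255))),("red",cv2.inRange(h,(0,150,60),(8,255,255))|cv2.inRange(h,(172,150,60),(180,255,255)))):
        k,l,st,c=cv2.connectedComponentsWithStats(m)
        for i in range(1,k):
            if st[i,4]>15:
                q=P[(l==i)&(d>0)]
                print(n,nm,st[i],c[i].round(),np.median(q,0).round() if len(q) else None, np.percentile(q,[3,97],axis=0).round().tolist() if len(q) else'')
E
```

```text
{'t': 0.0, 'joint_positions': array([-1.34100952e+00,  2.87184215e-01,  1.57815588e+00,  6.88664743e-06,
        1.27860291e+00, -1.49979624e-01]), 'qd': array([ 1.37637225e-03, -9.27874246e-04, -4.13739651e-05, -5.16239097e-04,
        1.77194382e-03,  2.80001322e-04]), 'effort': array([-6.36790210e-04, -4.05985701e+01, -2.92625606e+01, -1.48077820e-04,
        5.95028512e-03,  8.73734791e-07]), 'tool_pos': array([ 250.11832075, -626.25613449,  231.84623957]), 'orientation': array([-3.13926967e+00, -3.57700969e-04,  3.79764026e-01]), 'force': array([-0.54087193, -0.05882032, -1.27362466]), 'moment': array([ 0.04036021, -0.05596594, -0.00460387]), 'grasp_force': 0.0, 'width': 85.55397608955107}
scene blue [298 159  33  22 268] [314. 170.] [640.   2. 281.] [[632.0, -29.0, 267.0], [649.0, 33.0, 284.0]]
scene blue [232 180  11  27 161] [237. 191.] [524.  97. 225.] [[522.0, 89.0, 137.0], [532.0, 105.0, 257.0]]
scene blue [346 204  21  27 273] [356. 217.] [ 645. -111.  213.] [[643.0, -121.0, 136.0], [653.0, -102.0, 257.0]]
scene blue [269 284  20  17 187] [279. 292.] [450. -84.  57.] [[43
[... 300 characters left out ...]
3. 788.  40.] [[192.0, 724.0, 6.0], [241.0, 866.0, 63.0]]
side blue [523  23   9   8  18] [526.  27.] [241. 845.  29.] [[236.0, 834.0, 21.0], [244.0, 861.0, 46.0]]
side blue [307 169  11  15  86] [312. 174.] [533.  99. 254.] [[526.0, 89.0, 219.0], [536.0, 106.0, 257.0]]
side blue [211 194  19  15 164] [220. 201.] [453. -82.  56.] [[441.0, -102.0, 53.0], [464.0, -64.0, 59.0]]
side blue [266 230  37  25 280] [285. 242.] [645.   4. 280.] [[634.0, -28.0, 274.0], [653.0, 34.0, 283.0]]
side blue [217 266  18  20 170] [225. 275.] [ 656. -110.  248.] [[646.0, -119.0, 142.0], [658.0, -102.0, 256.0]]
side red [265 172   9   8  48] [269. 175.] [429.  44.  55.] [[421.0, 37.0, 53.0], [437.0, 52.0, 59.0]]
```

View pics/scene0.png

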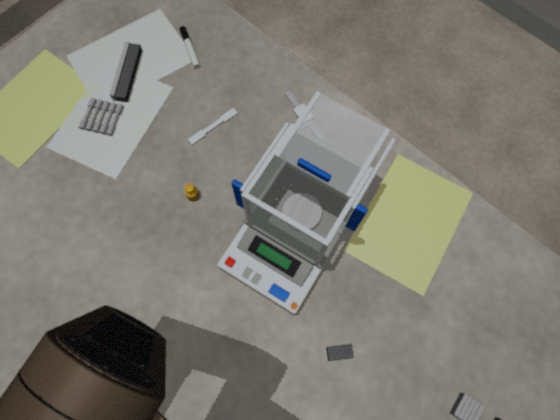

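View pics/side0.png

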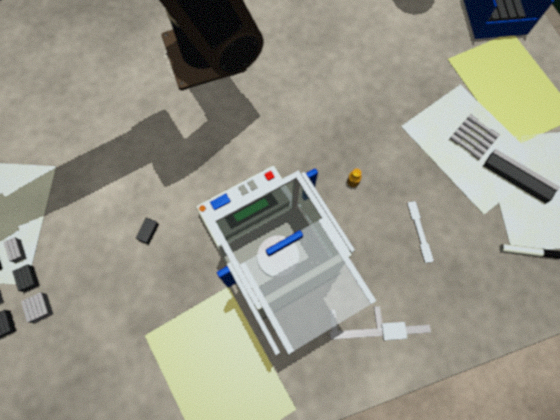

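```bash
python3 - <<'E'
from h import *
# yaw from keys tare(-128,-50) & power(-128,80); handle top heights
tare=np.array([451.5,-83.]);pw=np.array([427.5,44.])
e=(pw-tare)/np.linalg.norm(pw-tare);yaw=np.arctan2(-e[0],e[1]);print("yaw keys",yaw,np.linalg.norm(pw-tare))
for n in("scene","side"):
    z=np.load(f"{n}0.npz");P=z["P"];im=z["im"];h=cv2.cvtColor(im,cv2.COLOR_BGR2HSV)
    m=(cv2.inRange(h,(95,120,50),(130,255,255))>0)&(z["d"]>0)
    for nm,lo,hi,cx,cy in(("top",276,290,645,0),("right",251,262,650,-110),("left",251,262,530,97),("tare",53,62,452,-83)):
        q=P[m&(P[...,2]>lo)&(P[...,2]<hi)&(abs(P[...,0]-cx)<40)&(abs(P[...,1]-cy)<50)]
        if len(q)>3: print(n,nm,len(q),cv2.minAreaRect(q[:,:2].astype(np.float32)),q.mean(0).round(1))
E
```

```text
yaw keys 0.1867738045427188 129.24782396620841
scene top 197 ((641.0120239257812, 2.5698280334472656), (10.782176971435547, 67.40274810791016), 9.64026165008545) [640.6   2.  281. ]
scene right 65 ((649.5159912109375, -111.05970001220703), (10.794075012207031, 20.840778350830078), 11.455774307250977) [ 648.9 -110.9  255. ]
scene left 51 ((528.0965576171875, 97.47510528564453), (8.921615600585938, 20.222576141357422), 6.816484451293945) [527.9  97.2 255.1]
scene tare 177 ((450.4239807128906, -83.85160827636719), (21.252639770507812, 41.672447204589844), 11.83060073852539) [450.  -83.3  56.8]
side top 259 ((644.4524536132812, 2.888092041015625), (12.543231010437012, 68.04117584228516), 12.511030197143555) [644.2   3.3 280.5]
side right 79 ((651.2592163085938, -110.6878662109375), (11.325870513916016, 20.532947540283203), 11.878120422363281) [ 651.6 -110.5  254.5]
side left 60 ((530.6303100585938, 97.30111694335938), (10.210152626037598, 20.280696868896484), 9.627943992614746) [531.1  97.4 254.6]
side tare 160 ((452.76873779296875, -82.90465545654297), (21.250600814819336, 41.752620697021484), 11.626185417175293) [452.9 -82.6  56. ]
```

The views show the balance yawed about 0.185 rad. The top handle is at scene px (314,170), the right handle at (356,217), the tare key at (279,292) and the red key at (230,262). The right door is about 80 mm open and the top door about 97 mm; the left one is shut. I'll shut the jaw, align the yaw and lift.

Emit:
send_rows --pt "0 0 -0.05 0.1" --pt "0 0 -0.11 0.195" --pt "0 0 -0.11 0.195" --pt "0 0 -0.11 0.195" --jaw -1

```text
t: 0.6
tool_pos: [250.2, -626.6, 342.7]
orientation: [-3.141, 0.0, 0.185]
force: [0.0, 0.1, -1.2]
width: 12.4
grasp_force: 0.0
```

```bash
cat >> h.py <<'E'
psi=0.185; ex=np.array([np.cos(psi),np.sin(psi)]); ey=np.array([-ex[1],ex[0]])
tare=np.array([451.6,-83.1]); org=tare+128*ex+50*ey
def bal(p): d=np.array(p)[:2]-org; return (d@ex,d@ey)
E
python3 - <<'E'
from h import *
s=manip.read_state();print(s["t"],s["tool_pos"],s["orientation"],s["width"],s["force"],manip.tip_extent)
print("org",org,"tcp bal",bal(s["tool_pos"]),"right",bal((650.3,-110.8)),"top",bal((642.5,2.7)),"left",bal((529.3,97.4)),"pow",bal((427.5,44)))
E
```

```text
0.6 [ 250.24785009 -626.64637049  342.70065124] [-3.14100722e+00  1.42846035e-05  1.85185185e-01] 12.357369435333897 [ 0.00616102  0.10748038 -1.22286119] 22.0
org [568.2185134  -10.40803118] tcp bal (np.float64(-425.8997979540837), np.float64(-547.233401457666)) right (np.float64(62.214114021500194), np.float64(-113.7775103544792)) top (np.float64(75.42514282201711), np.float64(-0.7794629464292133)) left (np.float64(-18.42350402421964), np.float64(113.127347583628)) pow (np.float64(-128.30915922877458), np.float64(79.36430891312821))
```

Emit:
send_rows --pt "0.042 -0.034 0" --pt "0.084 -0.068 0" --pt "0.126 -0.102 0" --pt "0.168 -0.136 0" --pt "0.21 -0.17 0"

```text
schema error: expected 4 numbers
```

Emit:
send_rows --pt "0.042 -0.034 0 0" --pt "0.084 -0.068 0 0" --pt "0.126 -0.102 0 0" --pt "0.168 -0.136 0 0" --pt "0.21 -0.17 0 0"

```text
t: 1.23
tool_pos: [425.8, -419.0, 340.1]
orientation: [-3.137, 0.002, 0.185]
force: [0.6, 0.0, -0.0]
width: 0.1
grasp_force: 0.0
```

Emit:
send_rows --pt "0.042 -0.034 0 0" --pt "0.084 -0.068 0 0" --pt "0.126 -0.102 0 0" --pt "0.168 -0.136 0 0" --pt "0.21 -0.17 0 0"

```text
t: 1.85
tool_pos: [600.8, -213.6, 340.0]
orientation: [-3.139, 0.004, 0.185]
force: [-0.3, -0.5, -0.2]
width: 0.1
grasp_force: 0.0
```

Emit:
send_rows --pt "0.04 -0.03 0 0" --pt "0.08 -0.06 0 0" --pt "0.108 -0.086 0 0" --pt "0.108 -0.086 0 0"

```text
t: 2.35
tool_pos: [691.2, -108.4, 339.2]
orientation: [-3.139, 0.005, 0.189]
force: [0.3, 0.3, 0.2]
width: -0.3
grasp_force: 0.0
```

```bash
python3 - <<'E'
from h import *
s=manip.read_state();print(s["t"],s["tool_pos"],s["orientation"],s["width"],s["force"],bal(s["tool_pos"]))
im,d,P=cloud("side");cv2.imwrite("pics/side1.png",cv2.resize(im[130:380,130:410],(784,700)[:2] and (672,600)))
E
```

```text
2.35 [ 691.23354333 -108.3562971   339.23813808] [-3.13852609  0.00499972  0.18883864] -0.25238798599838586 [0.33831903 0.30355843 0.16205338] (np.float64(102.89868830405365), np.float64(-118.90508959334512))
```

View pics/side1.png

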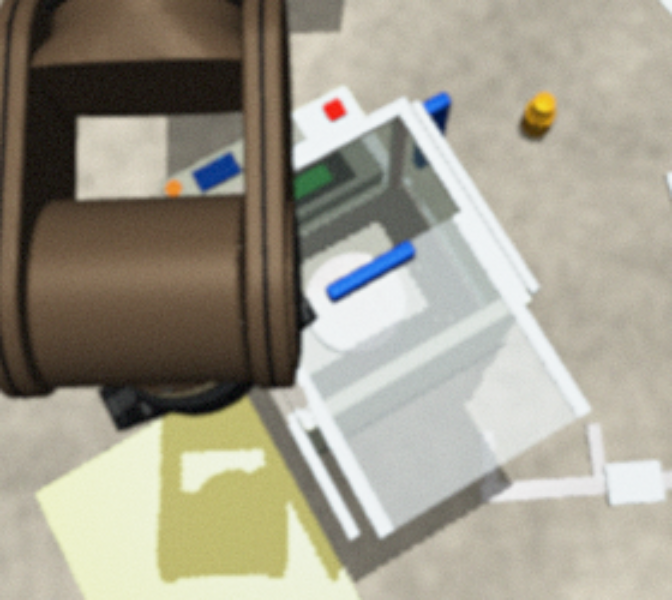

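The picture shows the gripper beside and behind the right handle, with the top handle at (370,272) and nothing disturbed. I'll descend.

Emit:
send_rows --pt "0 0.0035 0.02 0" --pt "0 0.0035 0.045 0" --pt "0 0.0035 0.07 0" --pt "0 0.0035 0.088 0" --pt "0 0.0035 0.088 0"

```text
t: 3.02
tool_pos: [690.1, -115.1, 251.9]
orientation: [-3.139, 0.005, 0.184]
force: [-0.5, 0.2, 0.5]
width: 0.2
grasp_force: 0.0
```

```bash
python3 - <<'E'
from h import *
s=manip.read_state();print(s["t"],s["tool_pos"],s["orientation"],s["force"],bal(s["tool_pos"]))
E
```

```text
3.025 [ 690.0537069 -115.1181065  251.9047576] [-3.1391304   0.00474625  0.18353092] [-0.50945356  0.21588765  0.54577575] (np.float64(100.49517291096319), np.float64(-125.33449034378103))
```

Emit:
send_rows --pt "-0.008 -0.003 0 0" --pt "-0.016 -0.003 0 0" --pt "-0.022 -0.003 0 0" --pt "-0.028 -0.003 0 0" --pt "-0.036 -0.003 0 0"

```text
t: 3.65
tool_pos: [656.0, -118.2, 256.1]
orientation: [3.141, -0.003, 0.185]
force: [2.0, -0.4, 1.4]
width: -0.0
grasp_force: 1.2
```

Emit:
send_rows --pt "-0.01 0 0 0" --pt "-0.02 0 0 0" --pt "-0.03 0 0 0" --pt "-0.04 0 0 0" --pt "-0.048 0 0 0"

```text
t: 4.28
tool_pos: [608.0, -127.2, 255.8]
orientation: [3.141, -0.001, 0.185]
force: [1.3, 1.1, 5.1]
width: 0.0
grasp_force: 2.3
```

```bash
python3 - <<'E'
from h import *
s=manip.read_state();print(s["t"],s["tool_pos"],s["orientation"],s["force"],bal(s["tool_pos"]))
E
```

```text
4.275 [ 608.04303165 -127.21426663  255.82563682] [ 3.14129086e+00 -7.64369420e-04  1.84616853e-01] [1.30882809 1.0930056  5.08755023] (np.float64(17.65886054057668), np.float64(-122.13866520402637))
```

Emit:
send_rows --pt "-0.005 0 0 0" --pt "-0.009 0 0 0" --pt "-0.012 0 0 0" --pt "-0.015 0 0 0" --pt "-0.015 0 0 0"

```text
t: 4.9
tool_pos: [593.5, -129.9, 255.7]
orientation: [3.141, 0.0, 0.185]
force: [1.0, 1.7, 5.8]
width: 0.2
grasp_force: 2.3
```

```bash
python3 - <<'E'
from h import *
s=manip.read_state();print(s["t"],s["tool_pos"],s["orientation"],s["force"],bal(s["tool_pos"]))
E
```

```text
4.9 [ 593.53784144 -129.90689292  255.7200008 ] [3.14141530e+00 1.89492915e-04 1.84805976e-01] [0.9728007  1.74723842 5.82804871] (np.float64(2.905883992347758), np.float64(-122.11716573973281))
```

Emit:
send_rows --pt "-0.001 0 0 0" --pt "-0.002 0 0 0" --pt "-0.003 0 0 0" --pt "-0.004 0 0 0" --pt "-0.004 0 0 0"

```text
t: 5.52
tool_pos: [589.8, -130.6, 255.8]
orientation: [3.141, -0.0, 0.185]
force: [2.4, 0.6, 6.5]
width: 0.1
grasp_force: 2.4
```

```bash
python3 - <<'E'
from h import *
s=manip.read_state();print(s["t"],s["tool_pos"],s["orientation"],s["force"],bal(s["tool_pos"]))
for n in("scene","side"):
    im,d,P=cloud(n);h=cv2.cvtColor(im,cv2.COLOR_BGR2HSV)
    m=(cv2.inRange(h,(95,120,50),(130,255,255))>0)&(d>0)
    for nm,lo,hi,cx,cy in(("right",248,262,600,-115),("top",276,290,642,2)):
        q=P[m&(P[...,2]>lo)&(P[...,2]<hi)&(abs(P[...,0]-cx)<80)&(abs(P[...,1]-cy)<50)]
        if len(q)>3: r=cv2.minAreaRect(q[:,:2].astype(np.float32));print(n,nm,len(q),r,bal(r[0]))
cv2.imwrite("pics/s2.png",im)
E
```

```text
5.525 [ 589.84926809 -130.57283385  255.7545466 ] [ 3.14135780e+00 -2.78892270e-04  1.84905309e-01] [2.35652536 0.57684708 6.45293215] (np.float64(-0.8422459938588319), np.float64(-122.09324293855452))
scene top 37 ((637.1201171875, 28.66614532470703), (9.582408905029297, 15.435876846313477), 17.78799819946289) (np.float64(74.91344340303355), np.float64(25.733213376504498))
side top 259 ((644.0142822265625, 2.893890380859375), (11.668083190917969, 67.8738784790039), 12.67354679107666) (np.float64(76.94925117963396), np.float64(-0.8674280287933263))
```

Emit:
send_rows --pt "-0.001 0 0 0" --pt "-0.002 0 0 0" --pt "-0.003 0 0 0" --pt "-0.003 0 0 0"

```text
t: 6.12
tool_pos: [586.9, -131.2, 255.7]
orientation: [3.141, -0.0, 0.185]
force: [1.2, 0.9, 6.4]
width: 0.0
grasp_force: 2.4
```

Emit:
send_rows --pt "-0.001 0 0 0" --pt "-0.002 0 0 0" --pt "-0.003 0 0 0" --pt "-0.003 0 0 0"

```text
t: 6.62
tool_pos: [586.2, -131.3, 256.0]
orientation: [3.141, -0.008, 0.185]
force: [8.9, 2.3, 3.0]
width: 0.1
grasp_force: 4.2
```

Emit:
send_rows --pt "0.01 0 0 0" --pt "0.025 0.003 0 0" --pt "0.025 0.003 -0.02 0" --pt "0.025 0.003 -0.05 0" --pt "0.025 0.003 -0.08 0"

```text
t: 7.25
tool_pos: [608.9, -130.2, 336.9]
orientation: [3.141, 0.001, 0.185]
force: [-0.2, -0.2, -0.2]
width: -0.1
grasp_force: 0.0
```

Emit:
send_rows --pt "0.03 -0.03 0 0" --pt "0.06 -0.065 0 0" --pt "0.093 -0.1 0 0" --pt "0.093 -0.125 0 0" --pt "0.093 -0.125 0 0"

```text
t: 7.88
tool_pos: [676.9, 11.4, 335.9]
orientation: [3.141, 0.0, 0.187]
force: [0.2, -0.4, -0.5]
width: 0.2
grasp_force: 0.0
```

```bash
python3 - <<'E'
from h import *
s=manip.read_state();print(s["t"],s["tool_pos"],s["orientation"],s["force"],bal(s["tool_pos"]))
for n in("scene","side"):
    im,d,P=cloud(n);h=cv2.cvtColor(im,cv2.COLOR_BGR2HSV)
    m=(cv2.inRange(h,(95,120,50),(130,255,255))>0)&(d>0)
    for nm,lo,hi,cx,cy in(("right",248,262,600,-115),("top",276,290,642,2)):
        q=P[m&(P[...,2]>lo)&(P[...,2]<hi)&(abs(P[...,0]-cx)<80)&(abs(P[...,1]-cy)<50)]
        if len(q)>3: r=cv2.minAreaRect(q[:,:2].astype(np.float32));print(n,nm,len(q),r,bal(r[0]))
    cv2.imwrite(f"pics/{n}3.png",im)
E
```

```text
7.875 [676.92107762  11.38426594 335.92866796] [3.14113609e+00 4.66829455e-04 1.87332377e-01] [ 0.20031259 -0.43717203 -0.48381639] (np.float64(110.85630841286368), np.float64(1.4249789527556387))
scene right 71 ((569.6012573242188, -126.033203125), (10.08303165435791, 20.410615921020508), 8.750114440917969) (np.float64(-19.909700444178316), np.float64(-113.90652394397407))
scene top 190 ((640.6085815429688, 2.543170928955078), (10.28179931640625, 67.25811004638672), 11.226166725158691) (np.float64(73.53715089151486), np.float64(-0.5856960568900759))
side right 77 ((572.4617309570312, -125.53215789794922), (10.979633331298828, 21.154254913330078), 15.576714515686035) (np.float64(-17.0058716838582), np.float64(-113.94020263610483))
```

View pics/scene3.png

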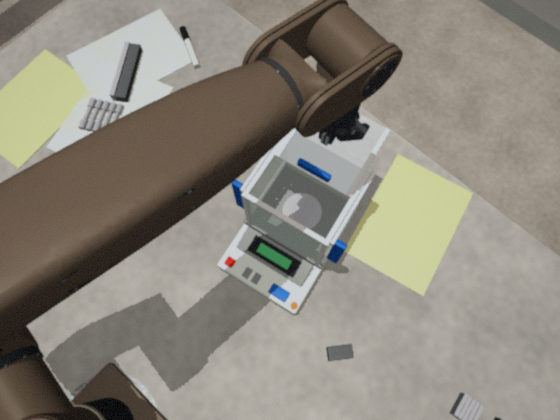

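The right handle, at px (337,251), is now at its shut position. The gripper at (345,128) stands behind the top handle at (314,170). I'll descend behind it.

Emit:
send_rows --pt "0 0 0.015 0" --pt "0 0 0.03 0" --pt "0 0 0.04 0" --pt "0 0 0.045 0" --pt "0 0 0.045 0"

```text
t: 8.6
tool_pos: [677.4, 9.9, 289.6]
orientation: [-3.141, 0.001, 0.185]
force: [0.6, 0.2, 0.3]
width: 0.1
grasp_force: 0.0
```

Emit:
send_rows --pt "-0.006 0 0 0" --pt "-0.012 0 0 0" --pt "-0.018 0 0 0" --pt "-0.024 0 0 0" --pt "-0.03 0 0 0"

```text
t: 9.22
tool_pos: [647.6, 4.4, 290.4]
orientation: [3.142, -0.0, 0.185]
force: [-0.3, -0.1, -0.9]
width: 0.1
grasp_force: 0.0
```

```bash
python3 - <<'E'
from h import *
s=manip.read_state();print(s["t"],s["tool_pos"],s["force"],bal(s["tool_pos"]))
o=[]
for n in("scene","side","wrist"):
    im,d,P=cloud(n);h=cv2.cvtColor(im,cv2.COLOR_BGR2HSV)
    m=(cv2.inRange(h,(95,120,50),(130,255,255))>0)&(d>0)
    q=P[m&(P[...,2]>270)&(P[...,2]<295)&(abs(P[...,0]-620)<100)&(abs(P[...,1]-2)<50)]
    if len(q)>3: r=cv2.minAreaRect(q[:,:2].astype(np.float32));print(n,len(q),r,bal(r[0]))
    o.append(im)
a=cv2.resize(o[0][80:240,230:430],(400,320));cv2.imwrite("pics/c4.png",np.hstack([a,cv2.resize(o[2],(400,320))]))
E
```

```text
9.225 [647.57652182   4.39018866 290.37893305] [-0.30095491 -0.08843918 -0.87412363] (np.float64(80.7259444868352), np.float64(-0.05192382910088208))
scene 178 ((641.8412475585938, -1.835165023803711), (10.175686836242676, 59.39146041870117), 9.053065299987793) (np.float64(73.94340328206142), np.float64(-5.116065822866382))
side 19 ((652.027587890625, -18.26872444152832), (4.716928482055664, 21.57978057861328), 16.40680694580078) (np.float64(80.9330301672542), np.float64(-23.142949094847765))
wrist 2792 ((647.576416015625, 4.440677642822266), (21.126853942871094, 69.15930938720703), 10.40333366394043) (np.float64(80.73512776544172), np.float64(-0.0022769194580741104))
```

View pics/c4.png

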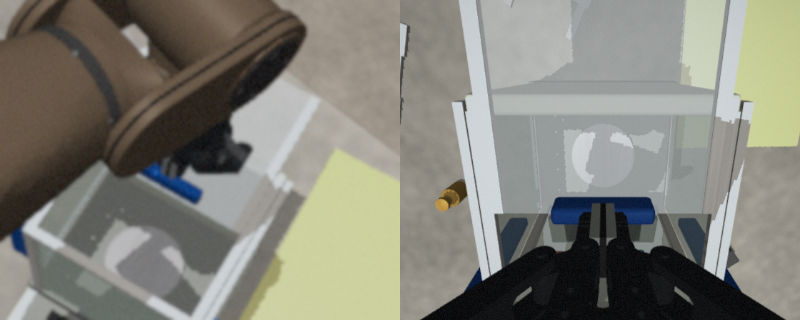

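Scene crop: the fingers are at or over the handle (170,180). Wrist: the tips (603,205) overlap the handle (603,210). It's unclear whether they're behind it or above it, so I'll measure with depth.

```bash
python3 - <<'E'
from h import *
im,d,P=cloud("wrist");h=cv2.cvtColor(im,cv2.COLOR_BGR2HSV)
m=(cv2.inRange(h,(95,120,50),(130,255,255))>0)&(d>0)
for u in (225,284,330):
  print("col",u)
  for v in range(240,330,5):
    p=P[v,u]; print(v,im[v,u],int(d[v,u]),np.round(bal(p),0) if d[v,u] else '',round(p[2]), "B" if m[v,u] else '')
print(manip.calibration("wrist")["t"], (-np.array(manip.calibration("wrist")["R"]).T@np.array(manip.calibration("wrist")["t"])))
E
```

```text
col 225
240 [153 155 150] 186 [90. 31.] 259 
245 [153 152 149] 185 [87. 31.] 260 
250 [155 152 149] 184 [85. 31.] 262 
255 [157 157 153] 186 [82. 31.] 261 
260 [57 26  4] 182 [81. 30.] 265 B
265 [60 27  6] 176 [82. 29.] 271 B
270 [61 29  7] 172 [81. 29.] 276 B
275 [88 39 12] 169 [81. 28.] 280 B
280 [107  55  26] 167 [79. 28.] 282 B
285 [106  54  25] 169 [76. 28.] 281 B
290 [102  48  21] 169 [73. 28.] 281 B
295 [92 90 81] 354 [-27.  59.] 120 
300 [93 99 93] 347 [-28.  57.] 128 
305 [ 99 104  98] 338 [-28.  56.] 137 
310 [ 96 102  95] 331 [-28.  55.] 145 
315 [ 97 103  96] 323 [-28.  53.] 153 
320 [144 146 139] 315 [-27.  52.] 161 
325 [141 142 134] 309 [-28.  51.] 168 
col 284
240 [170 167 163] 183 [91.  0.] 261 
245 [169 166 162] 185 [88.  0.] 261 
250 [155 154 150] 185 [85.  0.] 261 
255 [154 154 150] 187 [81.  0.] 260 
260 [58 28 17] 182 [81.  0.] 265 B
265 [55 25  3] 177 [81.  0.] 271 B
270 [ 5 10  9] 150 [91.  0.] 296 
275 [14 10  8] 145 [92.  0.] 301 
280 [12 15 10] 142 [91.  0.] 304 
285 [13  8 12] 139 [91.  0.] 308 
290 [10 12 10] 135 [91.  0.] 312 
295 [11 10 15] 132 [91.  0.
[... 285 characters left out ...]
 -23.] 261 
250 [157 155 152] 185 [ 85. -24.] 261 
255 [157 155 150] 185 [ 82. -24.] 262 
260 [57 26  6] 181 [ 82. -23.] 266 B
265 [58 25  7] 177 [ 81. -22.] 271 B
270 [61 30  9] 172 [ 81. -22.] 276 B
275 [92 47 19] 169 [ 81. -21.] 280 B
280 [112  60  31] 167 [ 79. -21.] 282 B
285 [107  53  20] 169 [ 76. -21.] 281 B
290 [102  49  20] 170 [ 73. -22.] 280 B
295 [59 49 43] 355 [-28. -45.] 119 
300 [51 56 51] 346 [-27. -44.] 129 
305 [55 59 53] 338 [-27. -43.] 138 
310 [49 51 50] 330 [-28. -42.] 145 
315 [53 56 52] 323 [-28. -41.] 153 
320 [141 144 136] 317 [-28. -40.] 160 
325 [137 138 132] 310 [-28. -40.] 167 
[-114.18238434  545.50125573  635.94043065] [727.36305374  19.60081732 430.79956389]
```

Depth shows the handle hasn't moved (70–82). The fingers' lowest visible point is about z 292, so the shut tips reach only about as far as the TCP and sit above the bar. I'll back off and go lower in small steps, watching the force.

Emit:
send_rows --pt "0.012 0 0 0" --pt "0.026 0 0 0" --pt "0.026 0 0.004 0" --pt "0.026 0 0.01 0" --pt "0.026 0 0.01 0"

```text
t: 10.05
tool_pos: [673.0, 9.3, 278.8]
orientation: [-3.141, 0.002, 0.185]
force: [-0.2, 0.3, -0.3]
width: 0.1
grasp_force: 0.0
```

```bash
python3 - <<'E'
from h import *
s=manip.read_state();print(s["t"],s["tool_pos"],s["force"],bal(s["tool_pos"]),s["width"])
im,d,P=cloud("wrist")
cv2.imwrite("pics/w5.png",im)
dark=(im.max(2)<45)&(d>0)&(d<165)
q=P[dark]; b=np.array([bal(p) for p in q])
k=abs(b[:,1])<20
print("dark lowest z",np.percentile(q[k,2],[0,1,3,10]),"x",np.percentile(b[k,0],[1,50,99]))
for u in(270,276,290):
  for v in range(225,290,4):
    p=P[v,u]; print(u,v,im[v,u],np.round(bal(p),0),round(p[2]))
E
```

```text
10.05 [672.98822971   9.28894094 278.81979755] [-0.16559381  0.34121436 -0.26879245] (np.float64(106.60514186939616), np.float64(0.08884178438988996)) 0.10132781084518944
dark lowest z [280.36324595 287.44394535 293.43043144 313.37697955] x [ 98.23205893 119.02767322 124.16412353]
270 225 [158 155 153] [129.   7.] 261
270 229 [160 157 153] [126.   7.] 261
270 233 [156 156 151] [125.   7.] 261
270 237 [170 168 164] [122.   7.] 260
270 241 [156 155 150] [120.   7.] 261
270 245 [158 157 154] [119.   7.] 261
270 249 [157 156 152] [117.   7.] 262
270 253 [155 154 149] [113.   7.] 259
270 257 [157 154 152] [112.   7.] 262
270 261 [156 154 150] [109.   7.] 260
270 265 [157 155 152] [108.   7.] 262
270 269 [54 56 55] [117.   6.] 282
270 273 [56 56 54] [117.   6.] 287
270 277 [57 59 58] [118.   6.] 291
270 281 [60 60 59] [117.   6.] 293
270 285 [56 58 56] [118.   6.] 298
270 289 [60 61 60] [117.   6.] 299
276 225 [157 155 151] [128.   4.] 260
276 229 [157 155 150] [127.   4.] 261
276 233 [157 156 152] [125.   4.] 261
276 237 [156 153 149] [122.   4.] 260
276 241 [158 155 151] [120.   4.] 260

[... 365 characters left out ...]
93
276 285 [58 60 58] [117.   3.] 297
276 289 [52 57 57] [117.   3.] 300
290 225 [156 155 151] [128.  -2.] 260
290 229 [158 156 153] [126.  -2.] 261
290 233 [156 153 150] [125.  -2.] 261
290 237 [159 157 152] [123.  -2.] 262
290 241 [158 156 154] [120.  -2.] 259
290 245 [154 152 149] [119.  -2.] 261
290 249 [156 155 151] [116.  -2.] 261
290 253 [157 155 151] [115.  -2.] 262
290 257 [157 156 151] [112.  -2.] 261
290 261 [156 155 150] [110.  -2.] 261
290 265 [159 155 152] [108.  -3.] 261
290 269 [53 56 52] [118.  -2.] 284
290 273 [56 57 57] [116.  -2.] 285
290 277 [56 57 55] [117.  -2.] 290
290 281 [54 56 54] [117.  -2.] 293
290 285 [57 56 55] [117.  -2.] 297
290 289 [56 59 56] [117.  -2.] 299
```

View pics/w5.png

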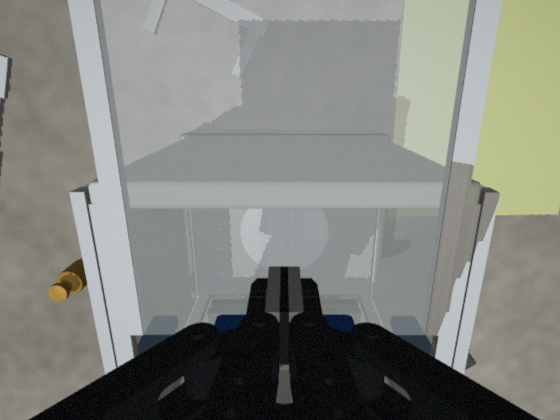

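The tips (283,267) hang over the glass behind the top handle, at z≈282. I'll go down 13 mm and then push.

Emit:
send_rows --pt "0 0 0.004 0" --pt "0 0 0.008 0" --pt "0 0 0.012 0" --pt "0 0 0.013 0" --pt "0 0 0.013 0"

```text
t: 10.72
tool_pos: [673.6, 9.3, 267.1]
orientation: [-3.142, 0.0, 0.185]
force: [-0.6, 0.0, 0.4]
width: 0.2
grasp_force: 0.0
```

Emit:
send_rows --pt "-0.004 0 0 0" --pt "-0.008 0 0 0" --pt "-0.013 0 0 0" --pt "-0.019 0 0 0" --pt "-0.026 0 0 0"

```text
t: 11.35
tool_pos: [647.9, 4.4, 267.4]
orientation: [3.142, -0.001, 0.185]
force: [1.6, 0.0, -0.0]
width: -0.1
grasp_force: 0.8
```

Emit:
send_rows --pt "-0.008 0 0 0" --pt "-0.017 0 0 0" --pt "-0.026 0 0 0" --pt "-0.035 0 0 0" --pt "-0.044 0 0 0"

```text
t: 11.98
tool_pos: [604.2, -3.7, 267.4]
orientation: [-3.142, -0.0, 0.185]
force: [1.6, 0.7, -0.5]
width: 0.2
grasp_force: 0.8
```

Emit:
send_rows --pt "-0.008 0 0 0" --pt "-0.016 0 0 0" --pt "-0.023 0 0 0" --pt "-0.029 0 0 0" --pt "-0.033 0 0 0"

```text
t: 12.6
tool_pos: [572.0, -9.7, 267.3]
orientation: [-3.141, -0.0, 0.185]
force: [0.5, 1.1, 1.0]
width: 0.3
grasp_force: 0.7
```

Emit:
send_rows --pt "-0.002 0 0 0" --pt "-0.004 0 0 0" --pt "-0.006 0 0 0" --pt "-0.007 0 0 0" --pt "-0.007 0 0 0"

```text
t: 13.22
tool_pos: [565.3, -11.1, 267.1]
orientation: [3.141, 0.0, 0.185]
force: [1.1, 1.2, 0.1]
width: -0.1
grasp_force: 0.4
```

Now at balance x ≈ -3; the stop is expected near -5.

Emit:
send_rows --pt "-0.001 0 0 0" --pt "-0.002 0 0 0" --pt "-0.003 0 0 0" --pt "-0.003 0 0 0"

```text
t: 13.72
tool_pos: [562.9, -11.5, 267.2]
orientation: [3.141, -0.001, 0.185]
force: [3.7, 0.9, -1.3]
width: -0.3
grasp_force: 1.7
```

Emit:
send_rows --pt "-0.001 0 0 0" --pt "-0.001 0 0 0" --pt "-0.001 0 0 0"

```text
t: 14.1
tool_pos: [562.9, -11.5, 267.2]
orientation: [3.141, -0.004, 0.185]
force: [7.3, 1.0, -2.3]
width: -0.1
grasp_force: 3.4
```

Both doors stopped firmly. I'll retreat, then give the right handle a proper nudge from behind at the correct depth to confirm it.

Emit:
send_rows --pt "0.008 0 0 0" --pt "0.028 0 0 0" --pt "0.028 0 -0.02 0" --pt "0.028 0 -0.05 0" --pt "0.028 0.03 -0.05 0"

```text
t: 14.72
tool_pos: [595.4, -35.4, 322.6]
orientation: [3.139, -0.006, 0.188]
force: [0.3, -0.1, 0.1]
width: -0.1
grasp_force: 0.0
```

Emit:
send_rows --pt "0 0.04 0 0" --pt "0 0.08 0 0" --pt "0 0.094 0 0" --pt "0 0.094 0 0" --pt "0 0.094 0.02 0"

```text
t: 15.35
tool_pos: [612.6, -127.7, 299.2]
orientation: [3.14, -0.004, 0.186]
force: [0.2, -0.0, -0.3]
width: 0.2
grasp_force: 0.0
```

```bash
python3 - <<'E'
from h import *
s=manip.read_state();print(s["t"],s["tool_pos"],s["force"],bal(s["tool_pos"]))
E
```

```text
15.35 [ 612.59372361 -127.69858681  299.23092909] [ 0.2336629  -0.03320329 -0.30528651] (np.float64(22.042811618490433), np.float64(-123.45180507749065))
```

Emit:
send_rows --pt "0 0 0.02 0" --pt "0 0 0.04 0" --pt "0 0 0.06 0" --pt "-0.005 0 0.06 0" --pt "-0.01 0 0.06 0"

```text
t: 15.98
tool_pos: [602.0, -130.5, 237.6]
orientation: [3.141, -0.0, 0.185]
force: [-0.4, 0.2, 1.0]
width: 0.1
grasp_force: 0.0
```

Emit:
send_rows --pt "-0.004 0 0 0" --pt "-0.007 0 0 0" --pt "-0.01 0 0 0" --pt "-0.012 0 0 0" --pt "-0.012 0 0 0"

```text
t: 16.6
tool_pos: [590.1, -132.5, 237.3]
orientation: [-3.142, -0.0, 0.185]
force: [0.1, -0.1, 0.3]
width: -0.0
grasp_force: 0.0
```

```bash
python3 - <<'E'
from h import *
s=manip.read_state();print(s["t"],s["tool_pos"],s["force"],bal(s["tool_pos"]))
E
```

```text
16.6 [ 590.13085893 -132.49266388  237.26213502] [ 0.07393391 -0.09798302  0.26784466] (np.float64(-0.9186062263533139), np.float64(-124.03211112689392))
```

Emit:
send_rows --pt "-0.001 0 0 0" --pt "-0.002 0 0 0" --pt "-0.003 0 0 0" --pt "-0.003 0 0 0"

```text
t: 17.1
tool_pos: [589.5, -132.6, 237.3]
orientation: [3.141, -0.007, 0.185]
force: [7.5, 0.6, -3.1]
width: -0.2
grasp_force: 4.0
```

Emit:
send_rows --pt "-0.001 0 0 0" --pt "-0.002 0 0 0" --pt "-0.002 0 0 0"

```text
t: 17.48
tool_pos: [589.4, -132.7, 237.4]
orientation: [3.14, -0.013, 0.184]
force: [13.6, 2.5, -5.5]
width: 0.0
grasp_force: 7.0
```

Confirmed: firm stop, right door shut. I'll retreat up and back, then check the joints before turning the wrist, since the camera sits ahead of the tool and would come near the chamber front at the key.

Emit:
send_rows --pt "0.008 0 0 0" --pt "0.027 0.003 0 0" --pt "0.027 0.003 -0.03 0" --pt "0.027 0.003 -0.07 0" --pt "0.027 0.003 -0.11 0"

```text
t: 18.1
tool_pos: [611.9, -131.5, 348.0]
orientation: [-3.141, 0.002, 0.185]
force: [0.3, 1.1, 0.5]
width: -0.1
grasp_force: 0.0
```

```bash
python3 - <<'E'
from h import *
s=manip.read_state();print(s["t"],s["tool_pos"],s["joint_positions"],s["force"],bal(s["tool_pos"]),s["orientation"])
E
```

```text
18.1 [ 611.90492516 -131.45467679  348.02091449] [-3.73189986e-01  1.17032878e-01  1.56645621e+00 -8.68338931e-04
  1.46038984e+00  1.01292152e+00] [0.32120629 1.07866495 0.48714227] (np.float64(20.674846923398867), np.float64(-127.01709999828701)) [-3.14111433e+00  2.39643558e-03  1.84782056e-01]
```

Emit:
send_rows --pt "-0.03 -0.015 0 -0.18" --pt "-0.06 -0.031 0 -0.36" --pt "-0.09 -0.047 0 -0.54" --pt "-0.12 -0.062 0 -0.72" --pt "-0.149 -0.077 0 -0.9"

```text
t: 18.73
tool_pos: [450.3, -82.8, 347.2]
orientation: [-3.14, 0.001, 1.091]
force: [-0.3, 0.0, 1.6]
width: 0.2
grasp_force: 0.0
```

Emit:
send_rows --pt "0 0 0 -0.18" --pt "0 0 0 -0.36" --pt "0 0 0 -0.54" --pt "0 0 0 -0.67" --pt "0 0 0 -0.67"

```text
t: 19.35
tool_pos: [451.5, -83.1, 347.3]
orientation: [-3.14, -0.0, 1.753]
force: [-0.1, 0.6, 0.2]
width: 0.2
grasp_force: 0.0
```

```bash
python3 - <<'E'
from h import *
s=manip.read_state();print(s["t"],s["tool_pos"],s["joint_positions"],s["force"],bal(s["tool_pos"]),s["orientation"])
im,d,P=cloud("scene");h=cv2.cvtColor(im,cv2.COLOR_BGR2HSV)
m=(cv2.inRange(h,(95,120,50),(130,255,255))>0)&(d>0)
for nm,lo,hi in(("right",251,262),("top",276,290)):
    q=P[m&(P[...,2]>lo)&(P[...,2]<hi)&(abs(P[...,0]-560)<60)&((P[...,1]<-60) if nm=="right" else (abs(P[...,1])<60))]
    if len(q)>3: r=cv2.minAreaRect(q[:,:2].astype(np.float32));print(nm,len(q),bal(r[0]))
cv2.imwrite("pics/scene6.png",im)
E
```

```text
19.35 [451.45361899 -83.12870127 347.26033279] [-4.03376499e-01 -2.74842069e-01  1.93571071e+00 -6.06876479e-04
  1.48172544e+00 -5.85754316e-01] [-0.12574184  0.62817758  0.16420168] (np.float64(-128.149162701297), np.float64(-50.00128523824323)) [-3.14042402e+00 -4.99683540e-05  1.75322840e+00]
right 56 (np.float64(-19.660114310236512), np.float64(-113.91500438823839))
```

View pics/scene6.png

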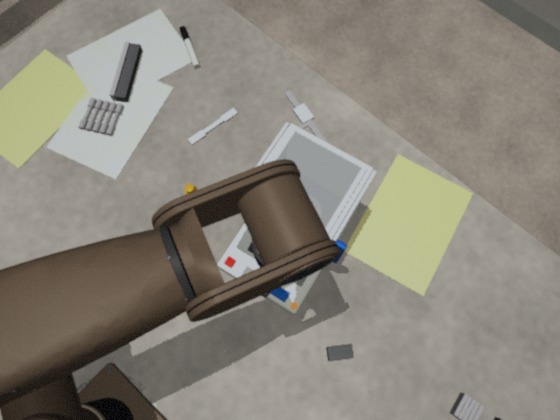

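Both doors look shut, with the right handle at (340,245) and the tool over the tare key at (280,294). I'll check how far the wrist bulk overhangs the chamber before descending.

```bash
python3 - <<'E'
from h import *
for n in("scene","side"):
    im,d,P=cloud(n); q=P[(d>0)]; b=(q[:,:2]-org)@np.c_[ex,ey]
    for x0 in range(-130,60,15):
        k=(b[:,0]>x0)&(b[:,0]<x0+15)&(abs(b[:,1]+50)<150)&(q[:,2]>295)
        if k.sum()>5: print(n,x0,k.sum(),"z",np.percentile(q[k,2],[1,99]).round(),"y",np.percentile(b[k,1],[1,99]).round())
    if n=="side": cv2.imwrite("pics/side7.png",im)
E
```

```text
scene -130 1655 z [609. 638.] y [-113.   12.]
scene -115 1058 z [609. 637.] y [-85.   3.]
scene -100 584 z [606. 636.] y [-64.  -6.]
scene -85 224 z [598. 631.] y [-46. -15.]
scene -70 7 z [606. 616.] y [-29. -25.]
side -130 2226 z [485. 633.] y [-117.   15.]
side -115 2958 z [400. 636.] y [-96.   8.]
side -100 3418 z [451. 635.] y [-75.  -2.]
side -85 1256 z [432. 631.] y [-62. -11.]
side -70 358 z [432. 616.] y [-62. -21.]
```

View pics/side7.png

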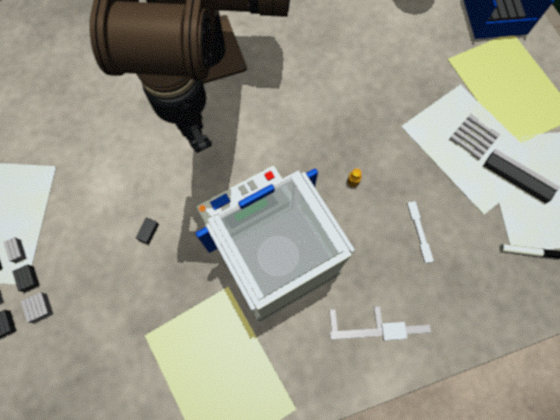

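The side view shows all three doors shut, with the top handle at the front (257,197). Arm points end at balance x ≈ -55, clear of the chamber. I'll descend above the tare key.

Emit:
send_rows --pt "0 0 0.05 0" --pt "0 0 0.1 0" --pt "0 0 0.15 0" --pt "0 0 0.2 0" --pt "0 0 0.235 0"

```text
t: 20.12
tool_pos: [450.6, -82.6, 109.8]
orientation: [-3.139, -0.001, 1.754]
force: [0.6, 0.1, -0.1]
width: 0.4
grasp_force: 0.0
```

Emit:
send_rows --pt "0 0 0.01 0" --pt "0 0 0.02 0" --pt "0 0 0.026 0" --pt "0 0 0.026 0" --pt "0 0 0.026 0"

```text
t: 20.75
tool_pos: [452.4, -83.4, 87.1]
orientation: [3.14, 0.001, 1.755]
force: [-0.0, 0.2, -0.5]
width: -0.2
grasp_force: 0.0
```

```bash
python3 - <<'E'
from h import *
s=manip.read_state();print(s["t"],s["tool_pos"],s["force"],bal(s["tool_pos"]),s["orientation"])
E
```

```text
20.75 [452.43517929 -83.3503225   87.13063914] [-0.03342985  0.15547635 -0.5121333 ] (np.float64(-127.22511795321113), np.float64(-50.39967939495173)) [3.14009267e+00 9.84012333e-04 1.75474125e+00]
```

Emit:
send_rows --pt "0 0 0.006 0" --pt "0 0 0.012 0" --pt "0 0 0.018 0" --pt "0 0 0.022 0" --pt "0 0 0.025 0"

```text
t: 21.38
tool_pos: [451.7, -83.0, 60.8]
orientation: [-3.141, -0.0, 1.755]
force: [-0.0, 0.3, -0.3]
width: -0.3
grasp_force: 0.0
```

Emit:
send_rows --pt "0 0 0.001 0" --pt "0 0 0.002 0" --pt "0 0 0.004 0" --pt "0 0 0.004 0"

```text
t: 21.88
tool_pos: [452.1, -83.2, 57.5]
orientation: [3.141, 0.0, 1.755]
force: [0.5, 0.1, 2.6]
width: -0.1
grasp_force: 1.0
```

Emit:
send_rows --pt "0 0 0.001 0" --pt "0 0 0.002 0" --pt "0 0 0.003 0" --pt "0 0 0.004 0" --pt "0 0 0.004 0"

```text
t: 22.5
tool_pos: [452.1, -83.2, 53.9]
orientation: [3.142, 0.0, 1.755]
force: [-1.7, -0.3, 6.9]
width: 0.0
grasp_force: 3.5
```

Emit:
send_rows --pt "0 0 0.001 0" --pt "0 0 0.001 0" --pt "0 0 0.001 0"

```text
t: 22.88
tool_pos: [452.1, -83.2, 53.8]
orientation: [-3.141, -0.0, 1.755]
force: [-5.5, 0.8, 12.1]
width: 0.2
grasp_force: 6.6
```

The key is at its hard stop (12 N, no further travel). I'll release it and lift clear.

Emit:
send_rows --pt "0 0 -0.004 0" --pt "0 0 -0.01 0" --pt "0 0 -0.03 0" --pt "0 0 -0.07 0" --pt "0 0 -0.12 0"

```text
t: 23.5
tool_pos: [450.3, -82.5, 171.6]
orientation: [-3.138, -0.002, 1.755]
force: [0.3, -0.7, -0.0]
width: -0.2
grasp_force: 0.0
```

Emit:
send_rows --pt "0 0 -0.05 0" --pt "0 0 -0.1 0" --pt "0 0 -0.15 0" --pt "0 0 -0.18 0" --pt "0 0 -0.18 0"

```text
t: 24.12
tool_pos: [452.6, -83.4, 354.7]
orientation: [3.137, 0.003, 1.755]
force: [-0.4, -0.0, 0.7]
width: -0.3
grasp_force: 0.0
```

```bash
python3 - <<'E'
from h import *
s=manip.read_state();print(s["t"],s["tool_pos"],s["force"])
im,d,P=cloud("side");h=cv2.cvtColor(im,cv2.COLOR_BGR2HSV)
m=(cv2.inRange(h,(95,120,50),(130,255,255))>0)&(d>0)
for nm,lo,hi,cx,cy in(("right",251,262,571,-124),("left",251,262,530,97),("top",276,290,546,-14),("tare",48,62,452,-83)):
    q=P[m&(P[...,2]>lo)&(P[...,2]<hi)&(abs(P[...,0]-cx)<30)&(abs(P[...,1]-cy)<50)]
    if len(q)>3: r=cv2.minAreaRect(q[:,:2].astype(np.float32));print(nm,len(q),np.round(bal(r[0]),1),q[:,2].mean())
a=np.load("side0.npz")["im"]
print("changed px around weight/block/specimen",[int((cv2.absdiff(a,im).max(2)[v0:v1,u0:u1]>40).sum()) for u0,u1,v0,v1 in((340,370,160,195),(130,165,210,250),(400,440,195,270))])
E
```

```text
24.125 [452.55253748 -83.4023789  354.72644274] [-0.379028   -0.00620576  0.70242689]
right 77 [ -17.4 -114.2] 254.4808293236051
left 60 [-17.3 112.9] 255.0366629137869
top 227 [-20.9  -1. ] 280.4968449664768
tare 152 [-126.5  -50.2] 55.95600547345414
changed px around weight/block/specimen [0, 0, 0]
```

All handles match their shut positions (right = left = -17.3, top = -21), the key is back up, and nothing loose has moved.

```bash
python3 -c "
from plant import manip
print(manip.job_done())"
```

```text
the job is handed in; nothing more can be done
None
```

The job is handed in at about 24 s: the right and top doors are pushed shut, the tare key was pressed to its stop and let go, and the weight, block and specimen didn't move; on its first pass the fingertips rode on the right handle's top edge, so I pushed it again from behind to confirm it was shut.

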